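Close the watch water-resistance tester

TASK

Close the watch water-resistance tester: swing its arm round until it clicks fully home over the chamber, then screw the yellow cap down clockwise until it is fully tight. Let go, and leave the other things on the bench where they are.

Things in the scene. Friction and masses are not known exactly. Their poses are not given: they have to be found in the camera images.
- swing_arm (a joint): the tester's flat aluminium arm, turning about a vertical hinge post. Radians: 0 = fully home over the chamber (hard stop, held by a spring ball that clicks), positive = swung open, anticlockwise seen from above, at most 1.9. Stays where left; clicking past the ball takes about 5 N at the pin.
- screw_cap (a joint): the yellow cap, turning in the ring of the arm. Radians relative to the arm: 0 = fully screwed down (hard stop), positive = unscrewed, anticlockwise seen from above, at most 2.7. Screwing it down (clockwise from above) lowers the cap 2.5 mm per radian; takes about 0.15 N m. At 0 the black line on its top points to the red mark on the arm beside the red pin.
- swing_hinge (a point): point on the arm's vertical hinge axis, at the arm's upper face (114 mm above the bench). The arm's frame: its -y axis points along the arm from the hinge to the pin; z is up.
- swing_pin (a point): upright red pin at the free end of the arm, 14 mm in diameter, standing 32 mm above the arm's upper face; 140 mm from the hinge axis and 65 mm from the cap's axis. The point is on the pin's axis, 24 mm above the arm's upper face and 8 mm below the pin's top.
- cap_grip (a point): on the axis of the yellow screw cap, ribbed, 53 mm in diameter, 28 mm high, carried in a ring of the arm 75 mm from the hinge axis. The point is 22 mm above the cap's underside, 6 mm below its top: a height to grip at, at any yaw. The ring below is 64 mm in diameter; its top, level with the arm's upper face, is 2 mm (tight) to 9 mm (unscrewed) below the cap's underside.
- chamber_mouth (a point): centre of the open mouth of the clear test chamber, top of its aluminium neck (48 mm outside diameter, 92 mm above the bench). It stands on a blue base plate 150 x 250 x 18 mm, fixed to the bench.
- parts_jar: glass parts jar with black lid, 56 mm across, 62 mm high; a bystander, standing on the bench; origin at the centre of its underside
- watch: loose steel watch head with blue dial, 38 mm across, 10 mm thick; a bystander, standing on the bench; origin at the centre of its underside
- screwdriver: small screwdriver with red handle, 130 mm long, lying flat; a bystander, standing on the bench; origin at the centre of its underside
- loupe: black eye loupe, 38 mm across, 30 mm high; a bystander, standing on the bench; origin at the centre of its underside
- parts_tray: white divided parts tray, 110 x 80 x 22 mm; a bystander, standing on the bench; origin at the centre of its underside
- pliers: pliers with yellow handles, 140 mm long, lying flat; a bystander, standing on the bench; origin at the centre of its underside
- oil_cup: small brass cup, 44 mm across, 24 mm high; a bystander, standing on the bench; origin at the centre of its underside

How it is judged:
On the way, in this order (a step that is already met when the one before it is completed fails the run):
1. the arm is swung fully home over the chamber, clicked in (value of joint swing_arm below 0.05 rad), for 0.1 s.
2. the cap is screwed down tight (value of joint screw_cap below 0.2 rad and value of joint swing_arm below 0.05 rad), for 0.1 s.
At the end, for the whole second after the job is handed in: The arm is home over the chamber (joint below 0.05 rad) and the cap is screwed down to within 0.2 rad of its stop (all of step 2); the robot touches nothing.
It fails at once if a bystander is moved more than 30 mm (distance of any of parts_jar, watch, screwdriver, loupe, parts_tray, pliers, oil_cup from where it was at the start of the episode above 0.03 m).
It also fails if it takes over 61 s, if anything falls off the work surface, if the arm or the gripper's body presses on something with over 40 N, if the wrist force passes 120 N, or if a joint passes its speed limit or range.

ROBOT

A 6-joint arm with a two-finger parallel gripper is mounted at the origin on the work surface. World frame = base frame: x ahead of the robot, y to its left, z up, the work surface at z = 0. Lengths are in m, angles in rad, forces in N, time in s.
With the tool pointing down it reaches from about 0.35 to 0.85 m from the base axis. Payload 8.1 kg.
Tool frame: the origin (TCP) lies at the centre of the arm's flange, where the gripper is bolted on; the fingertips stand 186 mm ahead of it and the grasp point (between the pads) lies 167 mm ahead of it; z points along the fingers, y is the line along which they close (so a half turn about z gives the same grasp; the last joint's range is limited). The gripper opens to 93 mm and grips with 3 to 60 N. Pads are 15 mm wide; open, the fingers measure 128 mm over their backs; the gripper's body (75 mm by 188 mm) begins 65 mm behind the grasp point.
Start: joints at [1.12, 0.13, 1.488, -0, 1.523, -0.085], TCP at [0.215, 0.56, 0.405] pointing down, gripper open.
Joint ranges: [-2.96, 2.96], [-0.89, 2.26], [0.02, 2.5], [-1.34, 4.48], [0, 2.73], [-2.66, 2.66]. Speed limits (rad/s): [2.39, 2.39, 2.79, 3.14, 3.14, 3.14].

INTERFACE

Orientations are given as a rotation vector (axis times angle).
In Python, from plant import read_state, read_camera, camera_params, robot gives the robot as it stands.
- The arm moves only by the tool carry_out, never from a script. Its argument "targets" is a list of rows, each an object of numbers: "hand": the opening in per cent of the stroke, from 0 (shut) to 100 (fully open); "x", "y", "z": the shift along the tool's x, y, z in m; "ax", "ay", "az": the turn, a rotation vector about the tool's x, y, z in rad. In form: [{"hand": .., "x": .., "y": .., "z": .., "ax": .., "ay": .., "az": ..}, ...]. A call has 1 to 8 rows; each row is the pose to reach, as a shift and turn from the pose commanded when the call began, along the tool's axes at that moment; what a row does not reach only later rows make up. A row lasts 1/8 s, in which the tool goes at most 62.5 mm and 10.7 degrees, less where a joint would pass 70% of its speed; a pose out of reach is approached as far as the arm can. A call with a gripper value outside its range is refused whole. The fingers move at their own pace and stop on an object; "newtons" is the grip in N (left out, the last holds). Time passes only in rows, so rows that repeat a pose let the fingers close. It gives the time, the measured TCP pose, the force, the opening and the grip force at its end, in the units of the state.
- read_state(): the state, without advancing time (a new reading comes with each control period).
- read_camera(name): name is "side" or "top" or "wrist"; returns (picture, depth): 400x640x3 uint8, blue, green, red; 400x640 float32, m along the optical axis (not along the pixel's ray), 0 where there is no reading.
- camera_params(name): a dict with "fx", "fy", "cx", "cy" (pixels), "position" and "rotation" of the camera in the world. Camera axes: x right, y up, looking along -z (the intrinsics and any distortion apply to the point x, -y, -z); pixel columns grow to the right and rows downward; lengths in m; the calibration is good to about 2 mm. The wrist camera is an equidistant fisheye: a pixel r from the principal point sees the ray r / f radians off the axis. A picture is of the moment at which its call begins: read the wrist's pose just before it. camera_params takes no time and is no camera call; for the wrist camera it gives the pose at the moment of the call.
- robot.close_job(): hands the job in; it is judged then, once.
The state is a dict: "t": time; "q": joint angles; "dq": joint speeds; "joint_torque": joint torques, N m; "tool_pos": TCP position; "orientation": TCP orientation; "force": force on the tool from outside, world axes, zero at the start; "wrist_torque": the same for the moment, N m; "opening": finger opening in m; "gripper_force": force on a finger pad.
Only numpy, scipy, OpenCV 4.12 (cv2) and the standard library are available. Lean on these libraries where they do the work, as an engineer would, in place of code of your own. Each camera call takes 0.05 s, during which the arm holds its last target. There are 200 camera calls.

## Working session

There is one attempt and no reset: what is moved stays moved. The work goes in short steps, Python scripts to look and compute and a tool call to move; the robot and the scene stay as the last step left them, time stands still between calls to the robot, and variables do not carry over. Pictures are saved under pics/ and viewed, at most 14 in all, crops included, and the job is handed in when it is done.

Besides the shell and the picture viewer there is one more tool, called by a JSON object that holds its "op" and its "data". carry_out: Moves the arm, as the interface text tells. Its arguments: {"type":"object","properties":{"targets":{"type":"array","items":{"type":"object","properties":{"hand":{"type":"number"},"x":{"type":"number"},"y":{"type":"number"},"z":{"type":"number"},"ax":{"type":"number"},"ay":{"type":"number"},"az":{"type":"number"}}}},"newtons":{"type":"number"}},"required":["targets"]}

```bash
mkdir -p pics; cat > h.py <<'E'
import numpy as np,cv2
from plant import *
from scipy.spatial.transform import Rotation as R
def snap(n,f):
    p=camera_params(n);im,d=read_camera(n);cv2.imwrite('pics/'+f+'.png',im);np.savez('pics/'+f,im=im,d=d,**{k:np.array(v) for k,v in p.items() if k in('fx','fy','cx','cy','position','rotation')})
    return im,d
def w(f,u,v,z=None,r=2):
    D=np.load('pics/'+f+'.npz');x=(u-D['cx'])/D['fx'];y=(v-D['cy'])/D['fy']
    ro=D['rotation'];ro=ro if ro.shape==(3,3) else R.from_rotvec(ro).as_matrix()
    ray=ro@np.array([x,-y,-1.]);P=D['position']
    if z is not None: return P+ray*(z-P[2])/ray[2]
    d=D['d'][int(v)-r:int(v)+r+1,int(u)-r:int(u)+r+1];return P+ray*np.median(d[d>0])
E
python3 - <<'E'
from h import *
for n in('top','side'):
    snap(n,n+'0');print(camera_params(n))
s=read_state();print(s['t'],s['tool_pos'],s['orientation'],s['opening'])
E
```

```text
{'fx': 450.3416079409515, 'fy': 450.3416079409515, 'cx': 316.85433983846883, 'cy': 204.1133128046601, 'position': array([ 0.36155708, -0.03221463,  1.10363405]), 'rotation': array([ 0.09803406, -0.12864651, -1.5462759 ])}
{'fx': 384.9842723971655, 'fy': 384.9842723971655, 'cx': 322.6880361579023, 'cy': 195.85711464959962, 'position': array([ 0.13656578, -0.69527183,  0.79351419]), 'rotation': array([ 0.78991683, -0.19414227, -0.49976067])}
0.1 [0.21451379 0.56011753 0.40379006] [-5.71337789e-01 -3.08875496e+00  2.53764982e-03] 0.09316182288435412
```

View pics/top0.png

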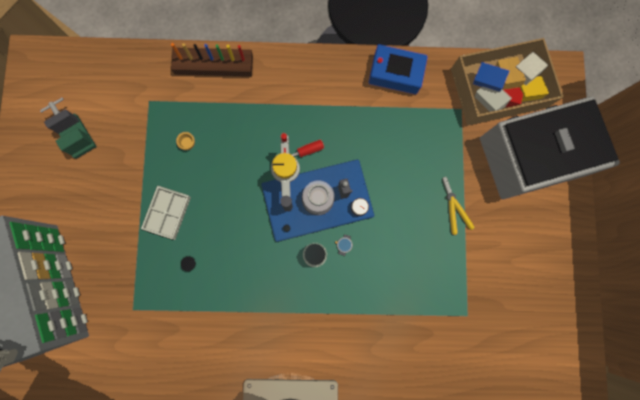

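View pics/side0.png

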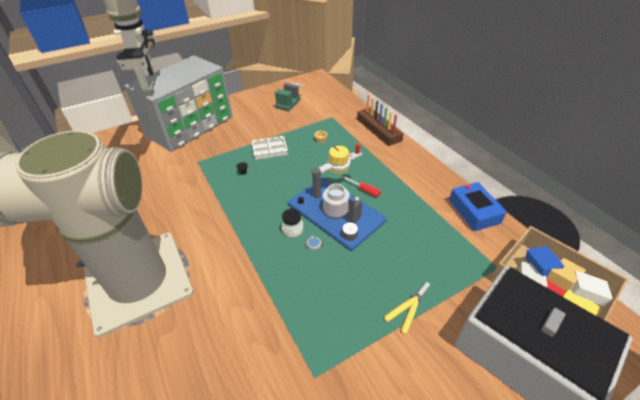

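```bash
python3 - <<'E'
from h import *
im=cv2.imread('pics/top0.png')[120:280,240:400];cv2.imwrite('pics/c1.png',cv2.resize(im,(600,600),interpolation=cv2.INTER_CUBIC))
for nm,u,v,z in(('hinge',286,202,.118),('cap',285,165,.147),('pin',284,137,.146),('mouth',318,196,.092),('post',345,187,.1)):
    print(nm,w('top0',u,v,z).round(3),w('top0',u,v).round(3))
E
```

```text
hinge [0.509 0.018 0.118] [0.509 0.018 0.118]
cap [0.585 0.021 0.147] [0.585 0.021 0.149]
pin [0.648 0.025 0.146] [0.649 0.025 0.146]
mouth [ 0.528 -0.053  0.092] [ 0.531 -0.053  0.073]
post [ 0.549 -0.113  0.1  ] [ 0.551 -0.114  0.088]
```

View pics/c1.png

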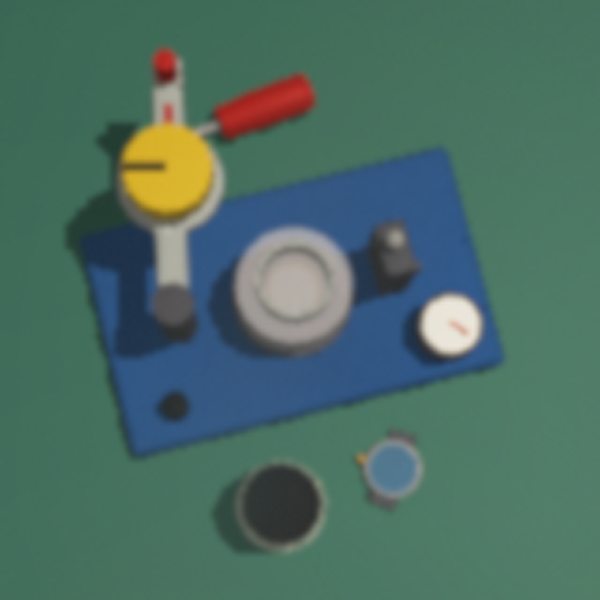

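```bash
cat >> h.py <<'E'
def go(x,y,z,yaw=None):
    """shift in tool axes to bring grasp point (pads) to x,y,z; yaw = world angle of tool y (deg)"""
    s=read_state();r=R.from_rotvec(s['orientation']);M=r.as_matrix()
    d=M.T@(np.array([x,y,z+.167])-s['tool_pos'])
    o='shift '+str(d.round(4))
    if yaw is not None:
        c,sn=np.cos(np.radians(yaw)),np.sin(np.radians(yaw))
        G=np.array([[-sn,c,0],[c,sn,0],[0,0,-1.]]).reshape(3,3)
        o+=' turn '+str((r.inv()*R.from_matrix(G)).as_rotvec().round(3))
    print(o,'t',s['t'],'F',s['force'].round(1) if hasattr(s['force'],'round') else s['force'])
E
python3 -c "
from h import *
go(.648,.025,.22,93)"
```

```text
shift [-0.5962 -0.3446  0.0173] turn [-0.002 -0.    -0.418] t 0.1 F [ 0.9 -0.4 -1.1]
```

{"op": "carry_out", "data": {"targets": [{"x":-0.05,"y":-0.029,"az":-0.05},{"x":-0.1,"y":-0.058,"az":-0.1},{"x":-0.15,"y":-0.087,"az":-0.2},{"x":-0.2,"y":-0.116,"az":-0.3},{"x":-0.25,"y":-0.145,"az":-0.418},{"x":-0.3,"y":-0.174,"az":-0.418},{"x":-0.35,"y":-0.203,"az":-0.418},{"x":-0.4,"y":-0.232,"az":-0.418}]}}

```text
schema error: expected keys hand, x, y, z, ax, ay, az
```

```bash
python3 -c "
from h import *
go(.648,.025,.22,93)"
```

```text
shift [-0.5962 -0.3446  0.0173] turn [-0.002 -0.    -0.418] t 0.1 F [ 0.9 -0.4 -1.1]
```

{"op": "carry_out", "data": {"targets": [{"hand":100,"x":-0.05,"y":-0.029,"z":0,"ax":0,"ay":0,"az":-0.05},{"hand":100,"x":-0.1,"y":-0.058,"z":0,"ax":0,"ay":0,"az":-0.1},{"hand":100,"x":-0.15,"y":-0.087,"z":0,"ax":0,"ay":0,"az":-0.2},{"hand":100,"x":-0.2,"y":-0.116,"z":0,"ax":0,"ay":0,"az":-0.3},{"hand":100,"x":-0.25,"y":-0.145,"z":0,"ax":0,"ay":0,"az":-0.418},{"hand":100,"x":-0.3,"y":-0.174,"z":0,"ax":0,"ay":0,"az":-0.418},{"hand":100,"x":-0.35,"y":-0.203,"z":0,"ax":0,"ay":0,"az":-0.418},{"hand":100,"x":-0.4,"y":-0.232,"z":0,"ax":0,"ay":0,"az":-0.418}]}}

```text
t: 1.1
tool_pos: [0.5059, 0.1989, 0.4044]
orientation: [0.082, -3.14, -0.0]
force: [1.1, 0.9, 0.9]
opening: 0.0932
gripper_force: 0.0
```

```bash
python3 -c "
from h import *
go(.648,.025,.22,93)"
```

```text
shift [-0.1328 -0.1811  0.0174] turn [ 0. -0. -0.] t 1.1 F [1.1 0.9 0.9]
```

{"op": "carry_out", "data": {"targets": [{"hand":60,"x":-0.033,"y":-0.045,"z":0,"ax":0,"ay":0,"az":0},{"hand":60,"x":-0.066,"y":-0.09,"z":0,"ax":0,"ay":0,"az":0},{"hand":60,"x":-0.1,"y":-0.135,"z":0.01,"ax":0,"ay":0,"az":0},{"hand":60,"x":-0.133,"y":-0.181,"z":0.017,"ax":0,"ay":0,"az":0},{"hand":60,"x":-0.133,"y":-0.181,"z":0.017,"ax":0,"ay":0,"az":0}]}}

```text
t: 1.72
tool_pos: [0.6485, 0.0232, 0.385]
orientation: [0.075, -3.137, 0.001]
force: [-0.0, 1.4, 0.6]
opening: 0.0563
gripper_force: 0.0
```

```bash
python3 -c "
from h import *
go(.648,.025,.138,93)
print(camera_params('wrist'));snap('wrist','w1')"|head -20
```

```text
shift [0.0002 0.0019 0.08  ] turn [-0.001 -0.004 -0.004] t 1.725 F [-0.   1.4  0.6]
{'fx': 309.70691628693146, 'fy': 309.70691628693146, 'cx': 316.2161024699732, 'cy': 197.0079268833853, 'position': array([0.576868  , 0.01924965, 0.36534756]), 'rotation': array([-0.19928431, -0.20696736,  1.60967052])}
```

View pics/w1.png

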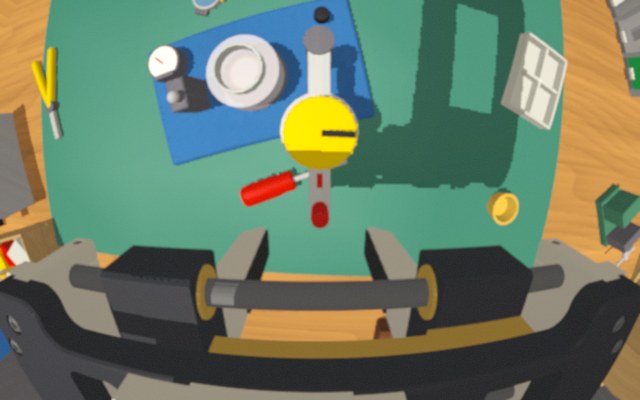

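The wrist view shows the pin top at (320,213), the cap centre at about (319,124) and the fingers astride the pin's line; I check these with the fisheye model.

```bash
cat >> h.py <<'E'
def wf(f,u,v,z):
    D=np.load('pics/'+f+'.npz');a=np.array([u-D['cx'],v-D['cy']]);r=np.hypot(*a);t=r/D['fx']
    k=np.array([a[0]/r*np.sin(t),-a[1]/r*np.sin(t),-np.cos(t)]);ray=R.from_rotvec(D['rotation']).as_matrix()@k;P=D['position']
    return (P+ray*(z-P[2])/ray[2]).round(4)
E
python3 -c "
from h import *
print(wf('w1',320,210,.146),wf('w1',319,124,.148),wf('w1',319,40,.118),wf('w1',240,70,.092))"
```

```text
[0.6443 0.025  0.146 ] [0.5814 0.0211 0.148 ] [0.5137 0.018  0.118 ] [ 0.5357 -0.0507  0.092 ]
```

{"op": "carry_out", "data": {"targets": [{"hand":50,"x":0.001,"y":0.002,"z":0.03,"ax":0,"ay":0,"az":0},{"hand":45,"x":0.001,"y":0.002,"z":0.06,"ax":0,"ay":0,"az":0},{"hand":45,"x":0.001,"y":0.002,"z":0.079,"ax":0,"ay":0,"az":0},{"hand":10,"x":0.001,"y":0.002,"z":0.079,"ax":0,"ay":0,"az":0},{"hand":0,"x":0.001,"y":0.002,"z":0.079,"ax":0,"ay":0,"az":0},{"hand":0,"x":0.001,"y":0.002,"z":0.079,"ax":0,"ay":0,"az":0}], "newtons": 10}}

```text
t: 2.52
tool_pos: [0.6469, 0.0288, 0.3106]
orientation: [-0.082, 3.138, -0.0]
force: [0.6, -0.0, 1.0]
opening: 0.0162
gripper_force: 0.3
```

```bash
cat >> h.py <<'E'
H=np.array([.509,.018])
def arc(a0,steps,r=.139,H=H):
    """rows (tool shifts, az) turning the pin clockwise from world angle a0 (rad) by steps"""
    s=read_state();M=R.from_rotvec(s['orientation']).as_matrix()
    p0=H+r*np.array([np.cos(a0),np.sin(a0)])
    for b in steps:
        p=H+r*np.array([np.cos(a0-b),np.sin(a0-b)])
        print(b,(M.T@np.r_[p-p0,0]).round(4))
    print(s['t'],s['tool_pos'],s['opening'],s['force'])
E
python3 -c "
from h import *
arc(.05,[.15,.3,.45,.6,.75,.9,1.0,1.1])"
```

```text
0.15 [ 0.0016 -0.0208  0.    ]
0.3 [ 0.0063 -0.0411 -0.    ]
0.45 [ 0.014  -0.0604 -0.    ]
0.6 [ 0.0245 -0.0784 -0.    ]
0.75 [ 0.0375 -0.0947 -0.0001]
0.9 [ 5.290e-02 -1.088e-01 -1.000e-04]
1.0 [ 6.420e-02 -1.168e-01 -1.000e-04]
1.1 [ 0.0762 -0.1237 -0.0002]
2.525 [0.64687332 0.02878975 0.3106373 ] 0.016210092808634526 [ 0.57656703 -0.02352272  0.98510712]
```

{"op": "carry_out", "data": {"targets": [{"hand":0,"x":0,"y":0,"z":0,"ax":0,"ay":0,"az":0},{"hand":0,"x":0,"y":0,"z":0,"ax":0,"ay":0,"az":0}], "newtons": 10}}

```text
t: 2.78
tool_pos: [0.6469, 0.0287, 0.3104]
orientation: [-0.082, 3.138, -0.0]
force: [0.4, -1.0, 6.0]
opening: 0.0135
gripper_force: 10.0
```

{"op": "carry_out", "data": {"targets": [{"hand":0,"x":0.002,"y":-0.021,"z":0,"ax":0,"ay":0,"az":0.15},{"hand":0,"x":0.006,"y":-0.041,"z":0,"ax":0,"ay":0,"az":0.3},{"hand":0,"x":0.014,"y":-0.06,"z":0,"ax":0,"ay":0,"az":0.45},{"hand":0,"x":0.0245,"y":-0.078,"z":0,"ax":0,"ay":0,"az":0.6},{"hand":0,"x":0.0375,"y":-0.095,"z":0,"ax":0,"ay":0,"az":0.75},{"hand":0,"x":0.053,"y":-0.109,"z":0,"ax":0,"ay":0,"az":0.9},{"hand":0,"x":0.064,"y":-0.117,"z":0,"ax":0,"ay":0,"az":1.0},{"hand":0,"x":0.076,"y":-0.124,"z":0,"ax":0,"ay":0,"az":1.1}], "newtons": 10}}

```text
t: 3.78
tool_pos: [0.5772, -0.0997, 0.3103]
orientation: [1.575, 2.715, 0.002]
force: [1.0, 1.6, 7.0]
opening: 0.0133
gripper_force: 10.0
```

```bash
python3 -c "
from h import *
s=read_state();d=s['tool_pos'][:2]-H;a=np.arctan2(d[1],d[0]);print(a,np.hypot(*d))
arc(a,[.05,.1,.15,.2,.25,.3,.35,.4])
snap('wrist','w2');snap('top','t2')"
```

```text
-1.0458145736435507 0.1360248424348088
0.05 [ 0.0001 -0.0069 -0.    ]
0.1 [ 0.0006 -0.0139 -0.    ]
0.15 [ 0.0014 -0.0208 -0.0001]
0.2 [ 0.0026 -0.0276 -0.0001]
0.25 [ 0.0041 -0.0344 -0.0001]
0.3 [ 0.006  -0.0411 -0.0001]
0.35 [ 0.0081 -0.0477 -0.0001]
0.4 [ 0.0107 -0.0542 -0.0002]
3.775 [ 0.57717527 -0.0997068   0.31026587] 0.013344333975553931 [1.01475676 1.58149163 6.97037045]
```

View pics/w2.png

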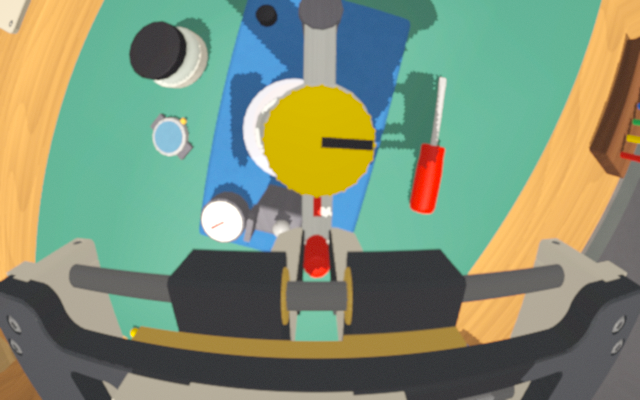

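```bash
python3 -c "
from h import *
D=np.load('pics/w2.npz');d=D['d']
def P(u,v):
    a=np.array([u-D['cx'],v-D['cy']]);r=np.hypot(*a);t=r/D['fx']
    k=np.array([a[0]/r*np.tan(t),-a[1]/r*np.tan(t),-1])*d[v,u]
    return (R.from_rotvec(D['rotation']).as_matrix()@k+D['position']).round(3)
for u,v in((282,228),(262,205),(275,190),(270,218),(325,212),(320,120),(303,240),(318,265),(222,220)):print(u,v,P(u,v))
"
```

```text
282 228 [ 0.558 -0.112  0.1  ]
262 205 [ 0.539 -0.11   0.084]
275 190 [ 0.543 -0.108  0.041]
270 218 [ 0.549 -0.116  0.085]
325 212 [ 0.575 -0.085  0.113]
320 120 [ 0.544 -0.039  0.147]
303 240 [ 0.568 -0.098  0.138]
318 265 [ 0.58  -0.103  0.146]
222 220 [ 0.514 -0.154  0.045]
```

{"op": "carry_out", "data": {"targets": [{"hand":0,"x":0,"y":-0.007,"z":0,"ax":0,"ay":0,"az":0.05},{"hand":0,"x":0.0005,"y":-0.014,"z":0,"ax":0,"ay":0,"az":0.1},{"hand":0,"x":0.0015,"y":-0.021,"z":0,"ax":0,"ay":0,"az":0.15},{"hand":0,"x":0.0025,"y":-0.0275,"z":0,"ax":0,"ay":0,"az":0.2},{"hand":0,"x":0.004,"y":-0.0345,"z":0,"ax":0,"ay":0,"az":0.25},{"hand":0,"x":0.004,"y":-0.0345,"z":0,"ax":0,"ay":0,"az":0.25}], "newtons": 15}}

```text
t: 4.62
tool_pos: [0.5471, -0.1119, 0.3105]
orientation: [1.895, 2.498, 0.011]
force: [15.8, 7.0, -3.6]
opening: 0.0134
gripper_force: 15.0
```

```bash
python3 -c "
from h import *
s=read_state();d=s['tool_pos'][:2]-H;a=np.arctan2(d[1],d[0]);print(a,np.hypot(*d))
arc(a,[.03,.06,.09,.12])
"
```

```text
-1.2856685468368212 0.13534171356900224
0.03 [ 0.     -0.0042 -0.    ]
0.06 [ 0.0001 -0.0083 -0.0001]
0.09 [ 0.0004 -0.0125 -0.0001]
0.12 [ 0.0008 -0.0167 -0.0002]
4.625 [ 0.54706893 -0.11187739  0.31048082] 0.013360731439304326 [15.76998465  6.97045952 -3.55422307]
```

{"op": "carry_out", "data": {"targets": [{"hand":0,"x":0,"y":-0.002,"z":0,"ax":0,"ay":0,"az":0.01},{"hand":0,"x":0,"y":-0.004,"z":0,"ax":0,"ay":0,"az":0.02},{"hand":0,"x":0,"y":-0.004,"z":0,"ax":0,"ay":0,"az":0.02}], "newtons": 15}}

```text
t: 5.0
tool_pos: [0.5447, -0.1123, 0.3106]
orientation: [1.916, 2.478, 0.016]
force: [28.6, 10.4, -10.4]
opening: 0.0164
gripper_force: 15.0
```

{"op": "carry_out", "data": {"targets": [{"hand":0,"x":0,"y":0.004,"z":0,"ax":0,"ay":0,"az":-0.01},{"hand":35,"x":0,"y":0.004,"z":0,"ax":0,"ay":0,"az":-0.01},{"hand":45,"x":0,"y":0.004,"z":0,"ax":0,"ay":0,"az":-0.01},{"hand":45,"x":0,"y":0.004,"z":-0.02,"ax":0,"ay":0,"az":-0.01},{"hand":45,"x":0,"y":0.004,"z":-0.06,"ax":0,"ay":0,"az":-0.01},{"hand":60,"x":0,"y":0.004,"z":-0.08,"ax":0,"ay":0,"az":-0.01}]}}

```text
t: 5.75
tool_pos: [0.5454, -0.1133, 0.3924]
orientation: [1.909, 2.49, 0.002]
force: [-0.0, 0.1, 0.4]
opening: 0.0484
gripper_force: 0.0
```

```bash
python3 -c "
from h import *
snap('wrist','w3');snap('top','t3')"
```

```text
(no output)
```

View pics/w3.png

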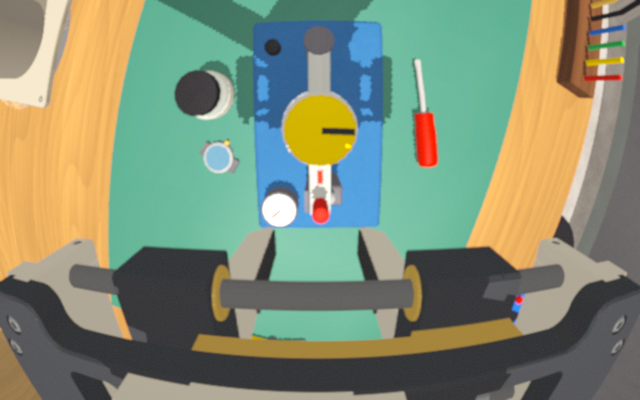

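```bash
python3 -c "
from h import *
A=[wf('w3',*p) for p in((319,38,.118),(319,123,.148),(320.5,206,.146),(254,24,.018),(382,23,.018),(253.5,225,.018),(380,226,.018))]
for a in A:print(a)
f=lambda p,q:np.arctan2(*(q-p)[[1,0]])
print('arm',f(A[0],A[2]),f(A[0],A[1]),f(A[1],A[2]),'edges',f(A[3],A[5]),f(A[4],A[6]))
im=cv2.imread('pics/w3.png')[150:230,260:380];cv2.imwrite('pics/c3.png',cv2.resize(im,(720,480),interpolation=cv2.INTER_CUBIC))
"
```

```text
[0.5127 0.0185 0.118 ]
[ 0.5307 -0.0495  0.148 ]
[ 0.5482 -0.1098  0.146 ]
[0.4298 0.0432 0.018 ]
[0.5716 0.0832 0.018 ]
[ 0.487  -0.1919  0.018 ]
[ 0.6385 -0.1526  0.018 ]
arm -1.3008547437200835 -1.3120254348312004 -1.2883400520435588 edges -1.3321327360933373 -1.2943460268112255
```

View pics/c3.png

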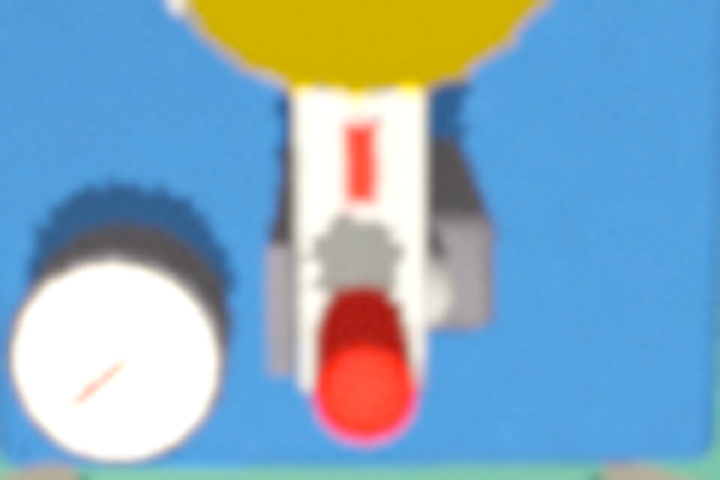

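```bash
python3 -c "
from h import *
go(.529,-.05,.21,58);print(read_state()['q'])"
```

```text
shift [0.0655 0.0002 0.0153] turn [ 0.004  0.005 -0.75 ] t 5.85 F [0.7 0.3 0.5]
[-2.96661271e-01  1.81660490e-02  1.62827357e+00 -8.83134267e-05
  1.48923684e+00 -5.59406349e-01]
```

{"op": "carry_out", "data": {"targets": [{"hand":100,"x":0.02,"y":0,"z":0,"ax":0,"ay":0,"az":-0.15},{"hand":100,"x":0.04,"y":0,"z":0,"ax":0,"ay":0,"az":-0.3},{"hand":100,"x":0.06,"y":0,"z":0,"ax":0,"ay":0,"az":-0.45},{"hand":100,"x":0.0655,"y":0,"z":0.005,"ax":0,"ay":0,"az":-0.6},{"hand":100,"x":0.0655,"y":0,"z":0.015,"ax":0,"ay":0,"az":-0.75},{"hand":100,"x":0.0655,"y":0,"z":0.015,"ax":0.004,"ay":0.005,"az":-0.75},{"hand":100,"x":0.0655,"y":0,"z":0.015,"ax":0.004,"ay":0.005,"az":-0.75}]}}

```text
t: 6.72
tool_pos: [0.5279, -0.0497, 0.3732]
orientation: [-0.868, -3.012, 0.0]
force: [0.1, 0.3, 0.8]
opening: 0.0927
gripper_force: 0.0
```

```bash
python3 -c "
from h import *
go(.529,-.05,.143,58);snap('wrist','w4')" | tail -1
```

```text
shift [-0.0015  0.0005  0.0632] turn [-0.002 -0.007 -0.003] t 6.725 F [0.1 0.3 0.8]
```

View pics/w4.png

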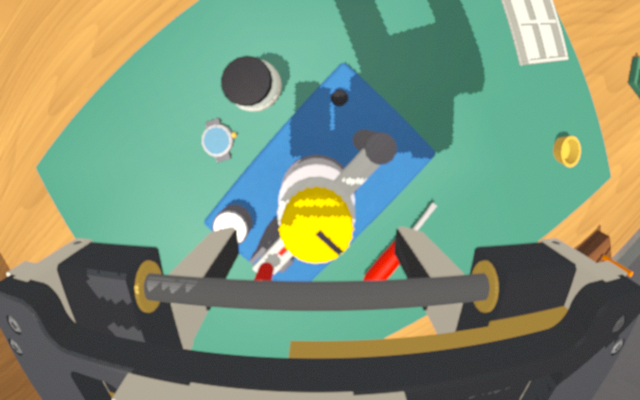

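The cap (centre about (317,226)) lies midway between the fingertips (238,232) and (400,232); pin at (265,272) is clear of the left finger.

```bash
python3 -c "
from h import *
print(wf('w4',317,226,.148),wf('w4',380,147,.118))"
```

```text
[ 0.5301 -0.052   0.148 ] [0.5109 0.0175 0.118 ]
```

{"op": "carry_out", "data": {"targets": [{"hand":100,"x":-0.001,"y":0,"z":0.03,"ax":0,"ay":0,"az":0},{"hand":100,"x":-0.001,"y":0,"z":0.05,"ax":0,"ay":0,"az":0},{"hand":100,"x":-0.001,"y":0,"z":0.063,"ax":0,"ay":0,"az":0},{"hand":70,"x":-0.001,"y":0,"z":0.063,"ax":0,"ay":0,"az":0},{"hand":30,"x":-0.001,"y":0,"z":0.063,"ax":0,"ay":0,"az":0},{"hand":30,"x":-0.001,"y":0,"z":0.063,"ax":0,"ay":0,"az":0},{"hand":30,"x":-0.001,"y":0,"z":0.063,"ax":0,"ay":0,"az":0}], "newtons": 25}}

```text
t: 7.65
tool_pos: [0.5287, -0.0501, 0.3114]
orientation: [-0.864, -3.015, 0.0]
force: [0.2, -0.7, 0.5]
opening: 0.0573
gripper_force: 0.0
```

{"op": "carry_out", "data": {"targets": [{"hand":30,"x":0,"y":0,"z":0,"ax":0,"ay":0,"az":0},{"hand":30,"x":0,"y":0,"z":0,"ax":0,"ay":0,"az":0}], "newtons": 25}}

```text
t: 7.9
tool_pos: [0.5286, -0.0503, 0.3112]
orientation: [-0.864, -3.015, 0.001]
force: [-0.4, -1.3, 2.9]
opening: 0.0524
gripper_force: 25.0
```

{"op": "carry_out", "data": {"targets": [{"hand":30,"x":0,"y":0,"z":0.0004,"ax":0,"ay":0,"az":0.15},{"hand":30,"x":0,"y":0,"z":0.0008,"ax":0,"ay":0,"az":0.3},{"hand":30,"x":0,"y":0,"z":0.0011,"ax":0,"ay":0,"az":0.45},{"hand":30,"x":0,"y":0,"z":0.0015,"ax":0,"ay":0,"az":0.6},{"hand":30,"x":0,"y":0,"z":0.0019,"ax":0,"ay":0,"az":0.75},{"hand":30,"x":0,"y":0,"z":0.0022,"ax":0,"ay":0,"az":0.9},{"hand":30,"x":0,"y":0,"z":0.0026,"ax":0,"ay":0,"az":1.05},{"hand":30,"x":0,"y":0,"z":0.003,"ax":0,"ay":0,"az":1.2}], "newtons": 30}}

```text
t: 8.9
tool_pos: [0.5319, -0.0486, 0.3091]
orientation: [2.422, 1.999, 0.013]
force: [29.5, 7.7, -15.7]
opening: 0.0523
gripper_force: 30.0
```

```bash
python3 -c "
from h import *
s=read_state();print(s['wrist_torque'],s['force'],s['q'])"
```

```text
[ 1.44536726 -5.51709804  0.33500601] [ 29.50264001   7.67742044 -15.69582577] [-1.89142920e-01  1.55154507e-02  1.78632753e+00  5.85304052e-03
  1.33315085e+00  2.38680615e-04]
```

{"op": "carry_out", "data": {"targets": [{"hand":70,"x":0,"y":0,"z":0,"ax":0,"ay":0,"az":0},{"hand":70,"x":0,"y":0,"z":0,"ax":0,"ay":0,"az":0}]}}

```text
t: 9.15
tool_pos: [0.5289, -0.0497, 0.308]
orientation: [-2.415, -2.002, 0.003]
force: [1.9, 1.4, -0.4]
opening: 0.0642
gripper_force: 1.0
```

```bash
python3 -c "
from h import *
s=read_state();print(s['tool_pos'],s['opening']);go(.530,-.051,.1405,-11)
snap('wrist','w5')"|head -3
```

```text
[ 0.52893791 -0.04971106  0.30800886] 0.06418378320447747
shift [-0.0011  0.0013  0.0005] turn [-0.005 -0.001  0.005] t 9.15 F [ 1.9  1.4 -0.4]
```

View pics/w5.png

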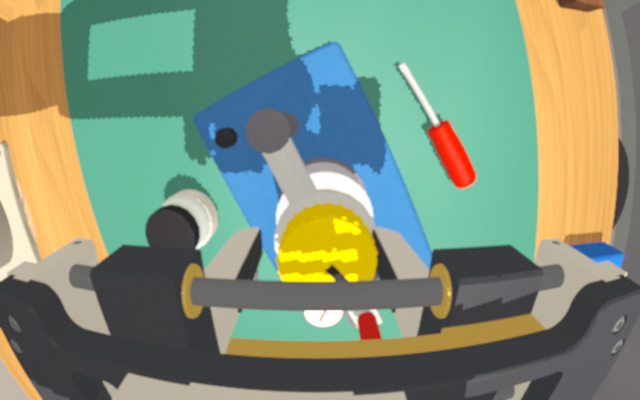

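```bash
python3 -c "
from h import *
c=wf('w5',328,247,.145);print(c,wf('w5',270,130,.118))
go(c[0],c[1],.1405,-11)"
```

```text
[ 0.5352 -0.0441  0.145 ] [0.5147 0.0178 0.118 ]
shift [0.0068 0.0053 0.0004] turn [-0.005 -0.001  0.005] t 9.2 F [2.2 0.9 0.6]
```

{"op": "carry_out", "data": {"targets": [{"hand":70,"x":-0.001,"y":0.003,"z":0,"ax":0,"ay":0,"az":0},{"hand":70,"x":-0.001,"y":0.003,"z":0,"ax":0,"ay":0,"az":0},{"hand":30,"x":-0.001,"y":0.003,"z":0,"ax":0,"ay":0,"az":0},{"hand":30,"x":-0.001,"y":0.003,"z":0,"ax":0,"ay":0,"az":0},{"hand":30,"x":-0.001,"y":0.003,"z":0,"ax":0,"ay":0,"az":0},{"hand":30,"x":-0.001,"y":0.003,"z":0,"ax":0,"ay":0,"az":0}], "newtons": 30}}

```text
t: 9.95
tool_pos: [0.5327, -0.0521, 0.3082]
orientation: [-2.419, -2.004, -0.0]
force: [14.1, -3.6, -7.4]
opening: 0.0525
gripper_force: 29.8
```

{"op": "carry_out", "data": {"targets": [{"hand":30,"x":0,"y":0,"z":0.0004,"ax":0,"ay":0,"az":0.12},{"hand":30,"x":0,"y":0,"z":0.0008,"ax":0,"ay":0,"az":0.24},{"hand":30,"x":0,"y":0,"z":0.001,"ax":0,"ay":0,"az":0.33},{"hand":30,"x":0,"y":0,"z":0.001,"ax":0,"ay":0,"az":0.42},{"hand":30,"x":0,"y":0,"z":0.001,"ax":0,"ay":0,"az":0.42}], "newtons": 30}}

```text
t: 10.58
tool_pos: [0.5328, -0.0529, 0.3078]
orientation: [2.783, 1.453, -0.001]
force: [11.8, -8.2, -5.8]
opening: 0.0523
gripper_force: 30.0
```

```bash
python3 -c "
from h import *
s=read_state();print(s['wrist_torque'],s['force'],s['q'][5])"
```

```text
[-1.49454549 -2.12235327  0.25523002] [11.83765004 -8.20203367 -5.76507084] 0.4147859793308464
```

{"op": "carry_out", "data": {"targets": [{"hand":30,"x":0,"y":0,"z":0.0002,"ax":0,"ay":0,"az":0.1},{"hand":30,"x":0,"y":0,"z":0.0002,"ax":0,"ay":0,"az":0.2},{"hand":30,"x":0,"y":0,"z":0.0002,"ax":0,"ay":0,"az":0.2}], "newtons": 30}}

```text
t: 10.95
tool_pos: [0.5328, -0.053, 0.3081]
orientation: [2.914, 1.168, -0.0]
force: [11.0, -8.2, -1.5]
opening: 0.0527
gripper_force: 30.0
```

```bash
python3 -c "
from h import *
s=read_state();print(s['wrist_torque'],s['force'],s['q'][5])"
```

```text
[-1.56428513 -1.81297731  0.73322065] [11.01954109 -8.17996342 -1.51006815] 0.6145177774601888
```

{"op": "carry_out", "data": {"targets": [{"hand":68,"x":0,"y":0,"z":0,"ax":0,"ay":0,"az":0},{"hand":68,"x":0,"y":0,"z":0,"ax":0,"ay":0,"az":0},{"hand":68,"x":0,"y":0,"z":0,"ax":0,"ay":0,"az":0},{"hand":68,"x":0,"y":0,"z":-0.03,"ax":0,"ay":0,"az":0},{"hand":68,"x":0,"y":0,"z":-0.08,"ax":0,"ay":0,"az":0},{"hand":68,"x":0.05,"y":0,"z":-0.12,"ax":0,"ay":0,"az":-0.1},{"hand":68,"x":0.1,"y":0,"z":-0.12,"ax":0,"ay":0,"az":-0.25},{"hand":68,"x":0.1,"y":0,"z":-0.12,"ax":0,"ay":0,"az":-0.25}]}}

```text
t: 11.95
tool_pos: [0.6055, 0.0197, 0.4254]
orientation: [-2.738, -1.529, 0.008]
force: [-0.8, -0.2, -0.4]
opening: 0.0634
gripper_force: 0.0
```

```bash
python3 -c "
from h import *
snap('wrist','w6');snap('top','t6')
a=cv2.imread('pics/w6.png');b=cv2.imread('pics/t6.png')[140:260,250:400]
cv2.imwrite('pics/v6.png',cv2.vconcat([cv2.resize(a,(640,400))[:300],cv2.resize(cv2.resize(b,(375,300),interpolation=cv2.INTER_CUBIC),(640,300))[:300]]))"
```

```text
(no output)
```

View pics/v6.png

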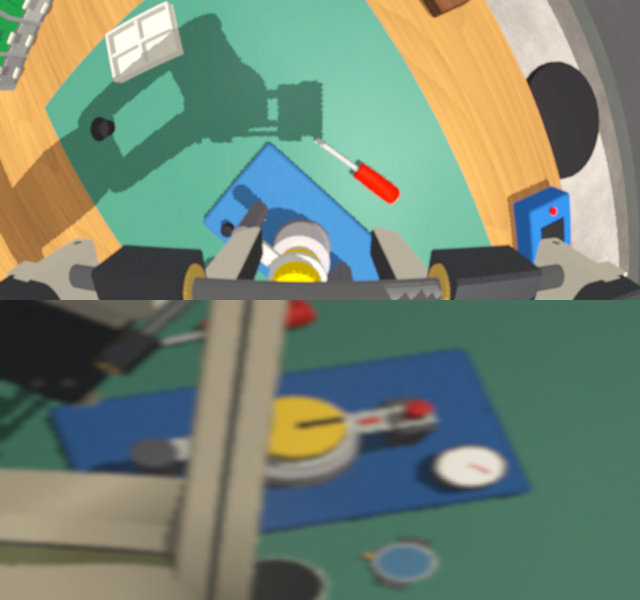

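```bash
python3 -c "
from h import *
im=np.load('pics/t6.npz')['im'].astype(int)
m=(im[...,2]>120)&(im[...,1]<70)&(im[...,0]<80);m[:175]=0;m[195:]=0;m[:,:338]=0;m[:,:]&=(np.arange(640)<360)
v,u=np.nonzero(m);print(len(u),u.mean(),v.mean(),u.min(),u.max(),v.min(),v.max())
p=w('top0',348,182.5,.146);c=w('top0',320.3,190.8,.144)
for q in(p,c):d=q[:2]-H;print(q,np.arctan2(d[1],d[0]),np.hypot(*d))
e=[w('top0',240+a/3.75,120+b/3.75,.018) for a,b in((85,238),(443,150),(133,457),(502,358))]
for i,j in((0,1),(2,3)):d=e[j]-e[i];print(np.arctan2(d[1],d[0]))
cv2.imwrite('pics/c6.png',cv2.resize(np.uint8(im[165:215,300:380]),(800,500),interpolation=cv2.INTER_CUBIC))"
```

```text
25 347.44 182.92 345 350 180 186
[ 0.55025967 -0.11612985  0.146     ] -1.2723726869254632 0.14033238115557295
[ 0.53093237 -0.05647409  0.144     ] -1.2843961064884464 0.07763645348732887
-1.3003629226201632
-1.286573451675815
```

View pics/c6.png

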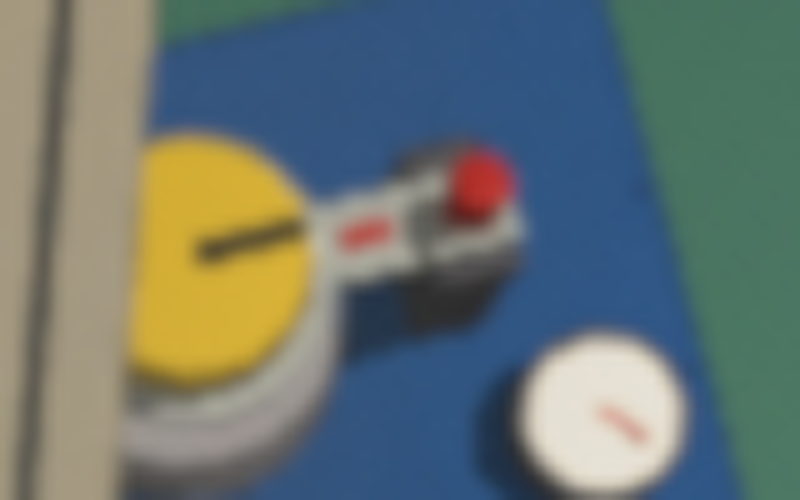

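The line points at the red mark. The arm's angle reads home within about 0.02 rad, which is too near the tolerance, so I'll check it with another push at the pin.

```bash
python3 -c "
from h import *
go(.547,-.114,.22,16)"
```

```text
shift [-0.1419  0.0215  0.0385] turn [-0.008 -0.    -0.836] t 12.05 F [ 0.   0.4 -1.4]
```

{"op": "carry_out", "data": {"targets": [{"hand":50,"x":-0.035,"y":0.005,"z":0,"ax":0,"ay":0,"az":-0.14},{"hand":50,"x":-0.07,"y":0.01,"z":0,"ax":0,"ay":0,"az":-0.28},{"hand":50,"x":-0.105,"y":0.015,"z":0,"ax":0,"ay":0,"az":-0.42},{"hand":50,"x":-0.13,"y":0.02,"z":0.01,"ax":0,"ay":0,"az":-0.56},{"hand":50,"x":-0.142,"y":0.0215,"z":0.02,"ax":0,"ay":0,"az":-0.7},{"hand":50,"x":-0.142,"y":0.0215,"z":0.038,"ax":-0.008,"ay":0,"az":-0.836},{"hand":50,"x":-0.142,"y":0.0215,"z":0.038,"ax":-0.008,"ay":0,"az":-0.836}]}}

```text
t: 12.92
tool_pos: [0.5456, -0.1152, 0.3866]
orientation: [-1.894, -2.504, -0.0]
force: [-1.1, 0.6, -0.1]
opening: 0.0463
gripper_force: 0.0
```

```bash
python3 -c "
from h import *
go(.547,-.114,.142,16)"
```

```text
shift [0.0006 0.0018 0.0776] turn [-0.001 -0.002 -0.003] t 12.925 F [-1.1  0.6 -0.1]
```

Descend and grip gently, to see where the pin is.

{"op": "carry_out", "data": {"targets": [{"hand":50,"x":0,"y":0.002,"z":0.04,"ax":0,"ay":0,"az":0},{"hand":50,"x":0,"y":0.002,"z":0.076,"ax":0,"ay":0,"az":0},{"hand":30,"x":0,"y":0.002,"z":0.076,"ax":0,"ay":0,"az":0},{"hand":0,"x":0,"y":0.002,"z":0.076,"ax":0,"ay":0,"az":0},{"hand":0,"x":0,"y":0.002,"z":0.076,"ax":0,"ay":0,"az":0},{"hand":0,"x":0,"y":0.002,"z":0.076,"ax":0,"ay":0,"az":0},{"hand":0,"x":0,"y":0.002,"z":0.076,"ax":0,"ay":0,"az":0}], "newtons": 15}}

```text
t: 13.8
tool_pos: [0.5497, -0.1141, 0.3141]
orientation: [1.889, 2.506, 0.004]
force: [-0.4, -0.4, 7.0]
opening: 0.0134
gripper_force: 15.0
```

{"op": "carry_out", "data": {"targets": [{"hand":0,"x":0,"y":-0.002,"z":0,"ax":0,"ay":0,"az":0},{"hand":0,"x":0,"y":-0.003,"z":0,"ax":0,"ay":0,"az":0},{"hand":0,"x":0,"y":-0.003,"z":0,"ax":0,"ay":0,"az":0}], "newtons": 35}}

```text
t: 14.18
tool_pos: [0.548, -0.1145, 0.3143]
orientation: [1.887, 2.503, 0.009]
force: [11.1, 1.6, 0.4]
opening: 0.0133
gripper_force: 35.0
```

{"op": "carry_out", "data": {"targets": [{"hand":0,"x":0,"y":-0.002,"z":0,"ax":0,"ay":0,"az":0},{"hand":0,"x":0,"y":-0.004,"z":0,"ax":0,"ay":0,"az":0},{"hand":0,"x":0,"y":-0.004,"z":0,"ax":0,"ay":0,"az":0}], "newtons": 35}}

```text
t: 14.55
tool_pos: [0.5462, -0.1148, 0.3145]
orientation: [1.883, 2.5, 0.017]
force: [29.4, 6.3, -11.5]
opening: 0.0131
gripper_force: 35.0
```

29 N at the pin with no click and no give: the arm is on its hard stop. I'll release and retreat.

{"op": "carry_out", "data": {"targets": [{"hand":0,"x":0,"y":0.006,"z":0,"ax":0,"ay":0,"az":0},{"hand":40,"x":0,"y":0.006,"z":0,"ax":0,"ay":0,"az":0},{"hand":45,"x":0,"y":0.006,"z":0,"ax":0,"ay":0,"az":0},{"hand":45,"x":0,"y":0.006,"z":0,"ax":0,"ay":0,"az":0},{"hand":45,"x":0,"y":0.006,"z":-0.04,"ax":0,"ay":0,"az":0},{"hand":45,"x":0,"y":0.006,"z":-0.09,"ax":0,"ay":0,"az":0},{"hand":45,"x":0,"y":0.006,"z":-0.11,"ax":0,"ay":0,"az":0},{"hand":45,"x":0,"y":0.006,"z":-0.11,"ax":0,"ay":0,"az":0}]}}

```text
t: 15.55
tool_pos: [0.5483, -0.1144, 0.4237]
orientation: [1.889, 2.506, 0.004]
force: [0.5, 0.6, -0.4]
opening: 0.0416
gripper_force: 0.0
```

```bash
python3 -c "
from h import *
snap('wrist','w7')
A=cv2.imread('pics/w3.png')[90:260,220:420];B=cv2.imread('pics/w7.png')[90:260,220:420]
cv2.imwrite('pics/v7.png',cv2.resize(cv2.hconcat([A,B]),(800,340),interpolation=cv2.INTER_CUBIC))"
```

```text
(no output)
```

View pics/v7.png

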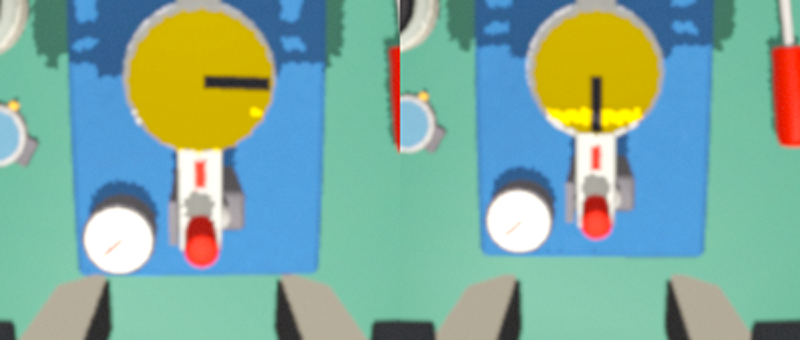

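The arm sits past the ball, parallel to the plate as before, and the cap's line (597,100) points straight at the red mark (597,157). The gripper is clear, so I'll hand it in.

```bash
python3 -c "
from plant import robot
print(robot.close_job())"
```

```text
the job is handed in; nothing more can be done
None
```

The tester is closed: the arm is on its stop over the chamber, the cap is screwed tight with its line on the red mark, the gripper is clear, and the job was handed in at about 16 s with no verdict returned.

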